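# Part off the bench tray and sort abrasives from colours

## Task

Keep the grit away from the colours. First, while the tray is still clear, slide the loose divider down between the guide ribs in the middle of the tray until it is fully home on the floor; then put the sanding block and the rubbing stone flat in the bay with the brown abrasive sheets, and stand the ink pot and the red-capped jar upright in the bay with the white paper. Set everything down side by side on the bottom of its bay, without dropping anything.

Things in the scene. Friction and masses are not known exactly. Their poses are not given: they have to be found in the camera images.
- tray: Open wooden bench tray, fixed; outside 181 (its x) x 232 mm (its y), 46 mm high, walls 8 mm, floor 6 mm thick; inside 165 x 216 mm. Origin: centre of its underside, z up. Upright light-wood guide ribs at y = 0 on the walls at +x and -x take the divider, which makes two bays, on the +y and -y side, each 165 (x) x 103 mm (y).
- guides (a point): Point on the top of the tray's floor midway between the two pairs of guide ribs, axes as the tray's: where the centre of the divider's underside goes, divider along x. The ribs stand 10 mm out from the walls, 6 mm thick, up to the rim; the slot between a pair is 14 mm wide, flared to 24 mm over the top 8 mm.
- divider: Loose flat divider board of light wood with a darker top edge, 160 mm long (its x), 10 mm thick (its y), 62.5 mm high; stands upright on its long edge on the table, and can be pinched from above across its 10 mm thickness. Origin: centre of its underside. Either end may go to either side of the tray.
- abrasive_sheets: Stack of reddish-brown spare abrasive sheets lying on the tray's floor in the middle of one bay (2 mm thick, 142 x 82 mm, fixed). It marks the abrasives' bay, which is the +y bay or the -y bay of the tray. Origin: centre of its underside (on the floor, 61 mm from the tray's middle), axes as the tray's.
- white_paper: Stack of white paper sheets lying on the tray's floor in the middle of the other bay (2 mm thick, 142 x 82 mm, fixed). It marks the clean bay, for the colours. Origin: centre of its underside, axes as the tray's.
- sanding_block: Brown cork sanding block with abrasive paper under it, 56 mm (its x) x 86 mm (its y) x 27 mm high, an abrasive; lies flat, grip across the 56 mm. Origin: centre of its underside.
- stone: Grey-green two-layer rubbing stone, 28 mm (its x) x 66 mm (its y) x 22 mm high, an abrasive; lies flat, grip across the 28 mm. Origin: centre of its underside.
- ink_pot: Small white colour pot with a black rim, 36 mm across, 34 mm high, standing upright. Origin: centre of its underside.
- red_jar: Small colour jar with a red screw cap, 38 mm across, 46 mm high, standing upright. Origin: centre of its underside.
Mind the look-alikes: they are no part of the job. Leave any purple look-alike of the stone alone.

How it is judged (in metres and radians):
On the way:
1. the divider is fully home in the guides while the block, the stone, the pot and the jar are all still outside the tray (z of divider in the frame of tray between 0.003 and 0.01 m and y of divider in the frame of tray between -0.006 and 0.006 m and x of divider in the frame of tray between -0.008 and 0.008 m and angle between divider's own z axis and vertical below 0.12 rad and angle between the x axis of divider and the x axis of tray, either way round below 0.1 rad and horizontal distance between each of sanding_block, stone, ink_pot, red_jar and tray above 0.17 m), for 0.2 s.
At the end, for the whole second after the job is handed in: Divider in the guides on the floor (within 4 mm; 6 mm off the middle line, 8 mm along it; 0.1 rad); block and stone in the brown-sheet bay, pot and jar in the white-paper bay, centres within 75 x 50 mm of the sheets' centre, undersides on the bottom (8 mm), tilt under 0.15 rad; all at rest (z of divider in the frame of tray between 0.003 and 0.01 m and y of divider in the frame of tray between -0.006 and 0.006 m and x of divider in the frame of tray between -0.008 and 0.008 m and angle between divider's own z axis and vertical below 0.12 rad and angle between the x axis of divider and the x axis of tray, either way round below 0.1 rad and x of sanding_block in the frame of abrasive_sheets between -0.075 and 0.075 m and y of sanding_block in the frame of abrasive_sheets between -0.05 and 0.05 m and z of sanding_block in the frame of abrasive_sheets between -0.006 and 0.008 m and angle between each of sanding_block, stone, ink_pot, red_jar's own z axis and vertical below 0.15 rad and x of stone in the frame of abrasive_sheets between -0.075 and 0.075 m and y of stone in the frame of abrasive_sheets between -0.05 and 0.05 m and z of stone in the frame of abrasive_sheets between -0.006 and 0.008 m and x of ink_pot in the frame of white_paper between -0.075 and 0.075 m and y of ink_pot in the frame of white_paper between -0.05 and 0.05 m and z of ink_pot in the frame of white_paper between -0.006 and 0.008 m and x of red_jar in the frame of white_paper between -0.075 and 0.075 m and y of red_jar in the frame of white_paper between -0.05 and 0.05 m and z of red_jar in the frame of white_paper between -0.006 and 0.008 m and linear speed of each of sanding_block, stone, ink_pot, red_jar, divider below 0.02 m/s and angular speed of each of sanding_block, stone, ink_pot, red_jar, divider below 0.2 rad/s); the robot touches nothing.
It fails at once if the sanding block is dropped (falls free, faster than 0.8 m/s) (linear speed of sanding_block above 0.8 m/s and contact force between sanding_block and the fingers below 0.01 N).
It fails at once if the stone is dropped (falls free, faster than 0.8 m/s) (linear speed of stone above 0.8 m/s and contact force between stone and the fingers below 0.01 N).
It fails at once if the ink pot is dropped (falls free, faster than 0.8 m/s) (linear speed of ink_pot above 0.8 m/s and contact force between ink_pot and the fingers below 0.01 N).
It fails at once if the red jar is dropped (falls free, faster than 0.8 m/s) (linear speed of red_jar above 0.8 m/s and contact force between red_jar and the fingers below 0.01 N).
It fails at once if the divider is dropped (falls free, faster than 0.8 m/s) (linear speed of divider above 0.8 m/s and contact force between divider and the fingers below 0.01 N).
It also fails if it takes over 128 s, if anything falls off the work surface, if the arm or the gripper's body presses on something with over 40 N, if the wrist force passes 120 N, or if a joint passes its speed limit or range.

## Robot

A 6-joint arm with a two-finger parallel gripper is mounted at the origin on the work surface; the furniture and walls round the work are solid. World frame = base frame: x ahead of the robot, y to its left, z up, the work surface at z = 0. Lengths are in mm, angles in rad, forces in N, time in s.
With the tool pointing down it reaches from about 350 to 775 mm from the base axis. Payload 7.3 kg.
Tool frame: the origin (TCP) lies midway between the tips of the shut fingers; the grasp point (between the pads) lies 19 mm behind it; z points along the fingers, y is the line along which they close (so a half turn about z gives the same grasp; the last joint's range is limited). The gripper opens to 92 mm and grips with 3 to 60 N. Pads are 19 mm wide; open, the fingers measure 130 mm over their backs; the gripper's body (75 mm by 190 mm) begins 47 mm behind the grasp point.
Start: joints at [1.072, 0.342, 1.524, -0, 1.275, -0.146], TCP at [181.388, 492.69, 226.741] pointing down, gripper open.
Joint ranges: [-2.53, 2.53], [-0.77, 2.02], [0.04, 2.7], [-1, 4.14], [0.28, 2.66], [-3.11, 3.11]. Speed limits (rad/s): [2.57, 2.57, 3.14, 3.14, 3.14, 3.14].

## Interface

Orientations are given as [roll, pitch, yaw] about the fixed x, y, z axes, in that order (R = Rz(yaw) Ry(pitch) Rx(roll)).
In Python, from plant import * gives the robot as it stands.
- The arm moves only by the tool step_arm, never from a script. Its argument "deltas" is one flat list of numbers, 5 for each row, row after row: the shift along the world's x, y, z in mm, then the turn about the world's z in degrees, then the finger opening in mm, from 0 to 91.8. In form: [tx, ty, tz, turn, gripper, tx, ty, tz, turn, gripper, ...]. A call has exactly 10 rows; each row shifts and turns the commanded pose from where the row before left it; what a row does not reach is not made up. A row lasts 1/8 s, in which the tool goes at most 62.5 mm and 10.7 degrees, less where a joint would pass 70% of its speed; a pose out of reach is approached as far as the arm can. A call is refused whole if a number of a shift passes 62.5 or a number of a turn 10.7, either way. A call with a gripper value outside its range is refused whole. The fingers move at their own pace and stop on an object; the grip force is fixed at half the most. Time passes only in rows, so rows that do not move let the fingers close, or fill a call up. It gives the time, the measured TCP pose, the force, the opening and the grip force at its end, in the units of the state.
- get_obs(): the state, without advancing time (a new reading comes with each control period).
- capture(name): name is "scene" or "top"; returns the picture (420x560x3 uint8, red, green, blue); there is no depth.
- camera_params(name): a dict with "mtx" (3x3 intrinsics, pixels), "k1" (the pictures are not rectified: a ray, as slopes to the right and down, at radius r is drawn at 1 + k1 r^2 times it, then the intrinsics apply), "rvec" (rotation vector, rad) and "tvec" (3), from world to camera coordinates, as OpenCV has them. Camera axes: x right, y down, z forward; pixel columns grow to the right and rows downward; lengths in mm; the calibration is good to about 2 mm. A picture is of the moment at which its call begins. camera_params takes no time and is no camera call.
- close_job(): hands the job in; it is judged then, once.
The state is a dict: "time": time; "joint_positions": joint angles; "dq": joint speeds; "tau": joint torques, N m; "tool_pos": TCP position; "tcp_rot": TCP orientation; "contact_force": force on the tool from outside, world axes, zero at the start; "moment": the same for the moment, N m; "grip_width": finger opening in mm; "finger_force": force on a finger pad.
Only numpy, scipy, OpenCV 4.12 (cv2) and the standard library are available. Lean on these libraries where they do the work, as an engineer would, in place of code of your own. Each camera call takes 0.05 s, during which the arm holds its last target. There are 200 camera calls.

## Working session

There is one attempt and no reset: what is moved stays moved. The work goes in short steps, Python scripts to look and compute and a tool call to move; the robot and the scene stay as the last step left them, time stands still between calls to the robot, and variables do not carry over. Pictures are saved under pics/ and viewed, at most 14 in all, crops included, and the job is handed in when it is done.

Besides the shell and the picture viewer there is one more tool, called after "Request:" by a JSON object that holds its "name" and its "arguments", one argument or row to a line. step_arm: Moves the arm, as the interface text tells. Its arguments: {"type":"object","properties":{"deltas":{"type":"array","items":{"type":"number"}}},"required":["deltas"]}

```bash
mkdir -p pics; ls; python3 - <<'E'
from plant import *
import cv2
for n in("scene","top"):
    im=capture(n); cv2.imwrite(f"pics/{n}0.png",im[:,:,::-1]); print(n,camera_params(n))
print(get_obs())
E
```

```text
pics
scene {'mtx': array([[479.66540586,   0.        , 278.21177672],
       [  0.        , 479.66540586, 210.03427576],
       [  0.        ,   0.        ,   1.        ]]), 'k1': -0.04958658721508163, 'rvec': array([ 1.02382892, -2.49462292,  1.00360959]), 'tvec': array([ 561.07997808,  161.52546163, 1103.12309302])}
top {'mtx': array([[429.44972065,   0.        , 276.45352935],
       [  0.        , 429.44972065, 208.33303345],
       [  0.        ,   0.        ,   1.        ]]), 'k1': -0.07359234984263413, 'rvec': array([ 2.1509355 , -2.1295132 ,  0.14040415]), 'tvec': array([ 268.32691632,  522.11933208, 1124.40092901])}
{'time': 0.1, 'joint_positions': array([ 1.07201839e+00,  3.42646269e-01,  1.52493082e+00, -9.13881166e-07,
        1.27539537e+00, -1.46017120e-01]), 'dq': array([ 0.00108425, -0.00176029, -0.00196105,  0.00068663, -0.00102221,
       -0.00236988]), 'tau': array([ 8.01401347e-04, -4.32008493e+01, -2.44692421e+01,  7.18557788e-02,
        5.27309580e-02, -7.23418270e-05]), 'tool_pos': array([181.19285977, 492.35102955, 226.11472083]), 'tcp_rot': array([-3.14022740e+00, -1.99895992e-04,  2.78883196e+00]), 'contact_force': array([ 0.09217364,  0.2302007 , -0.10024519]), 'moment': array([-0.00259206,  0.00362136, -0.01632406]), 'finger_force': 0.0, 'grip_width': 91.85152534568007}
```

View pics/scene0.png

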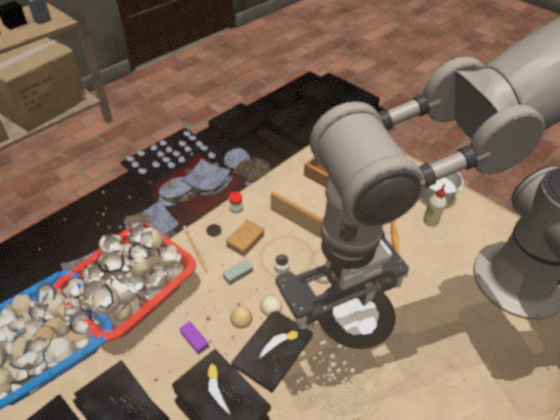

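View pics/top0.png

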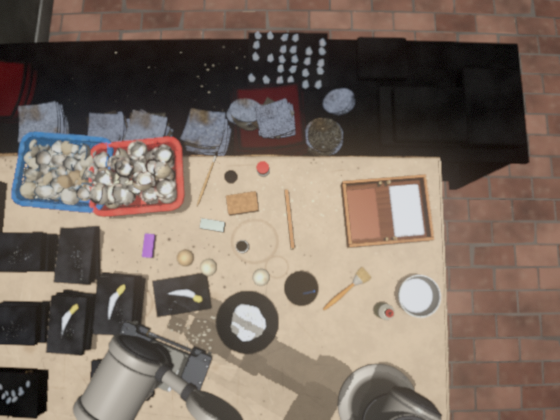

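The top view shows tray (385,210), brown sheets on the left, paper on the right, divider (289,220), block (242,203), stone (212,225), jar (262,168), ink pot (242,246) and purple decoy (148,245). I'll zoom in on both views.

```bash
cat > h.py <<'E'
from plant import *
import numpy as np, cv2
P={n:camera_params(n) for n in("scene","top")}
def ray(n,px):
    p=P[n]; u=cv2.undistortPoints(np.array(px,float).reshape(-1,1,2),p["mtx"],np.array([p["k1"],0,0,0.]))[:,0]
    R=cv2.Rodrigues(p["rvec"])[0]; d=np.c_[u,np.ones(len(u))]@R
    return -R.T@p["tvec"],d
def plane(n,px,z):
    c,d=ray(n,px); return c+d*((z-c[2])/d[:,2])[:,None]
def tri(a,b):
    c1,d1=ray("top",a); c2,d2=ray("scene",b); out=[]
    for u,v in zip(d1,d2):
        A=np.c_[u,-v]; s=np.linalg.lstsq(A,c2-c1,rcond=None)[0]
        p,q=c1+u*s[0],c2+v*s[1]; out.append(np.r_[(p+q)/2,np.linalg.norm(p-q)])
    return np.array(out)
def proj(n,X):
    p=P[n]; return cv2.projectPoints(np.array(X,float).reshape(-1,1,3),p["rvec"],p["tvec"],p["mtx"],np.array([p["k1"],0,0,0.]))[0][:,0]
E
python3 - <<'E'
from h import *
a=cv2.imread("pics/top0.png");b=cv2.imread("pics/scene0.png")
cv2.imwrite("pics/t1.png",cv2.resize(a[150:260,195:305],None,fx=5.4,fy=5.4,interpolation=cv2.INTER_CUBIC))
cv2.imwrite("pics/s1.png",cv2.resize(b[150:300,190:340],None,fx=4,fy=4,interpolation=cv2.INTER_CUBIC))
cv2.imwrite("pics/t2.png",cv2.resize(a[165:260,330:445],None,fx=6,fy=6,interpolation=cv2.INTER_CUBIC))
E
```

```text
(no output)
```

View pics/t1.png

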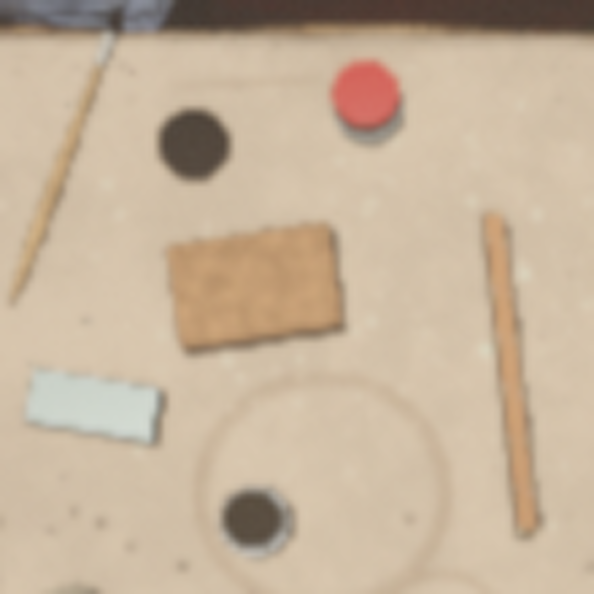

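View pics/s1.png

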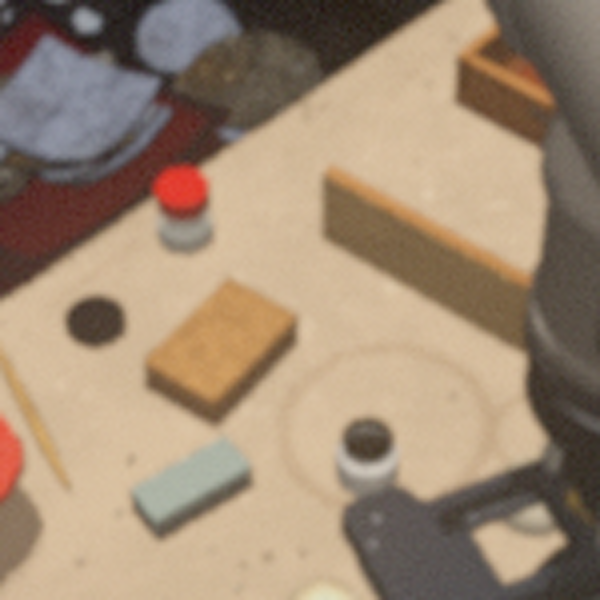

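View pics/t2.png

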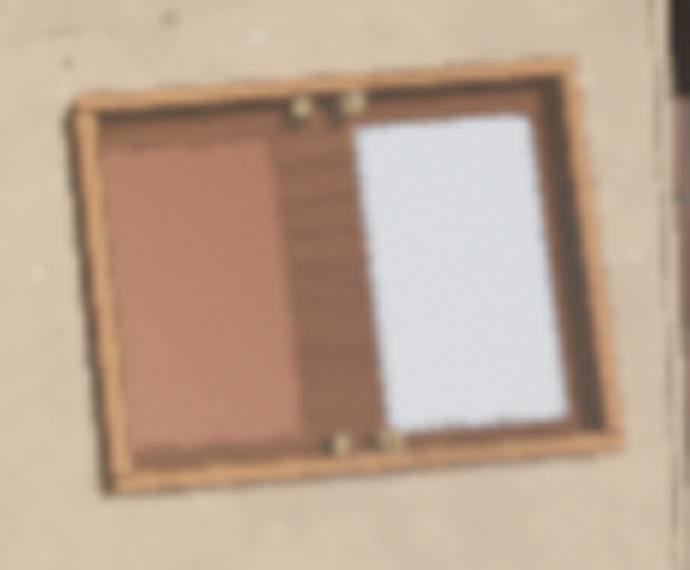

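```bash
cat > m.py <<'E'
from h import *
def t1(*p): return np.array([(195+(u+.5)/5.4-.5,150+(v+.5)/5.4-.5) for u,v in p])
def s1(*p): return np.array([(190+(u+.5)/4-.5,150+(v+.5)/4-.5) for u,v in p])
def t2(*p): return np.array([(330+(u+.5)/6-.5,165+(v+.5)/6-.5) for u,v in p])
E
python3 - <<'E'
from m import *
np.set_printoptions(precision=1,suppress=True)
# hand corners, triangulated
print("block TL,TR,BR,BL\n",tri(t1((167,246),(328,225),(342,324),(187,347)),s1((148,365),(230,283),(297,322),(214,402))))
print("stone TL TR BR BL\n",tri(t1((34,370),(162,390),(152,440),(27,418)),s1((133,492),(223,441),(249,468),(160,518))))
print("cap,ink, divider far end\n",tri(t1((366,95),(253,518),(496,218)),s1((181,188),(367,440),(332,173))))
im=cv2.imread("pics/top0.png"); hsv=cv2.cvtColor(im,cv2.COLOR_BGR2HSV)
def seg(c,lo,hi,name,z,r=20):
    x,y=map(int,c); m=np.zeros(hsv.shape[:2],np.uint8); m[y-r:y+r,x-r:x+r]=255
    m&=cv2.inRange(hsv,np.array(lo),np.array(hi)); k=cv2.findContours(m,cv2.RETR_EXTERNAL,cv2.CHAIN_APPROX_NONE)[0]
    k=max(k,key=cv2.contourArea); b=cv2.boxPoints(cv2.minAreaRect(k)); M=cv2.moments(k); ctr=(M["m10"]/M["m00"],M["m01"]/M["m00"])
    W=plane("top",b,z); e=np.diff(W,axis=0)[:2,:2]; i=np.argmax(np.linalg.norm(e,axis=1))
    print(name,"hsv",hsv[y,x],"ctr",plane("top",[ctr],z)[0],"boxc",W.mean(0)[:2],"sz",np.linalg.norm(e,axis=1),"long ang",np.degrees(np.arctan2(e[i,1],e[i,0])))
for c in((242,203),(212,225),(262,167),(242,246),(289,220),(240,220),(385,180)): print(hsv[c[1],c[0]],end=' ')
print()
seg((242,203),(5,90,0),(20,255,255),"block",27)
seg((212,225),(40,8,100),(100,255,255),"stone",22)
seg((262,167),(0,120,100),(255,255,255),"cap",46,12)
seg((242,246),(0,0,0),(255,255,110),"ink",34,10)
seg((289,220),(5,95,0),(20,255,255),"divider",62.5,32)
seg((408,210),(0,0,200),(255,30,255),"paper",8,35)
seg((362,213),(0,90,100),(9,150,255),"brown",8,35)
# tray rim outer corners
c=plane("top",t2((76,95),(574,58),(622,450),(108,492)),46)[:,:2]; print("rim",c,c.mean(0),np.linalg.norm(np.roll(c,-1,0)-c,axis=1))
# slot: rib tops
r=plane("top",t2((301,108),(352,102),(343,442),(389,438)),46)[:,:2]; print("ribs",r,"slot",(r[0]+r[1])/2,(r[2]+r[3])/2)
e=c[3]-c[0]; print("tray x-ish angle",np.degrees(np.arctan2(*(c[0]-c[3])[::-1])),np.degrees(np.arctan2(*(c[1]-c[2])[::-1])))
d=plane("top",t1((496,214),(528,532)),62.5);print("div ends",d)
E
```

```text
block TL,TR,BR,BL
 [[555.7 413.9  20.8   5.1]
 [569.  332.4  19.2   1.9]
 [517.9 324.5  17.5   1.9]
 [505.6 403.8  20.2   0.2]]
stone TL TR BR BL
 [[491.7 480.9  20.2   3.4]
 [484.1 416.8  14.6   0. ]
 [458.1 420.8  17.1   0.2]
 [466.7 483.1  22.4   3.8]]
cap,ink, divider far end
 [[632.3 313.3  43.8   0.2]
 [417.7 366.8  30.8   1.4]
 [565.9 246.3  57.4   2.3]]
[ 15 103 196] [ 51  12 214] [  3 138 212] [15 69 89] [ 14 104 204] [ 17  48 213] [ 13 103 136] 
block hsv [ 15 103 196] ctr [535.8 368.7  27. ] boxc [535.8 368.7] sz [82.7 53.2] long ang -81.2731789157401
stone hsv [ 51  12 214] ctr [475.1 450.7  22. ] boxc [475.1 450.9] sz [24.5 62.5] long ang -98.86465422640298
cap hsv [  3 138 212] ctr [632.4 313.2  46. ] boxc [632.4 312.9] sz [30.2 28.1] long ang -89.59132519596821
ink hsv [15 69 89] ctr [417.5 367.   34. ] boxc [418.2 366.7] sz [22.8 23. ] long ang -134.03678354524828
divider hsv [ 14 104 204] ctr [488.2 239.3  62.5] boxc [489.9 239.4] sz [  7.2 153.3] long ang -173.47662513001654
paper hsv [110   7 224] ctr [522.9 -88.1   8. ] boxc [523.4 -88.4] sz [ 80.1 141.1] long ang -175.26319956115825
brown hsv [ 10 103 183] ctr [534.7   4.9   8. ] boxc [527.5   9.1] sz [ 29.5 110.8] long ang -174.19843465175637
rim [[ 596.8   95.3]
 [ 616.5 -133.3]
 [ 437.6 -148. ]
 [ 417.3   83. ]] [517.1 -25.8] [229.4 179.6 231.9 180. ]
ribs [[591.9  -7. ]
 [594.9 -30.4]
 [440.3 -22.3]
 [442.3 -43. ]] slot [593.4 -18.7] [441.3 -32.6]
tray x-ish angle 3.9090223814996237 4.7007737878893545
div ends [[567.9 247.1  62.5]
 [411.1 230.3  62.5]]
```

Request:
{"name": "step_arm", "arguments": {
  "deltas": [38,-31,-10,3.3,50,38,-31,-10,3.3,50,38,-31,-10,3.3,50,38,-32,-10,3.3,50,38,-32,-10,3.3,50,38,-32,-10,3.3,50,40,-32,-10,3.3,50,40,-32,-10,3.3,50,0,0,0,0,50,0,0,0,0,50]
}}

```text
time: 1.35
tool_pos: [488.8, 239.7, 146.4]
tcp_rot: [3.141, -0.001, -3.035]
contact_force: [-0.6, 0.4, 0.5]
grip_width: 49.8
finger_force: 0.0
```

Request:
{"name": "step_arm", "arguments": {
  "deltas": [1,-1,-30,0,50,0,0,-30,0,50,0,0,-30,0,50,0,0,-24,0,50,0,0,0,0,50,0,0,0,0,0,0,0,0,0,0,0,0,0,0,0,0,0,0,0,0,0,0,0,0,0]
}}

```text
time: 2.6
tool_pos: [490.5, 238.7, 33.0]
tcp_rot: [3.141, 0.0, -3.034]
contact_force: [-0.9, 0.7, 1.5]
grip_width: 9.8
finger_force: 30.0
```

Request:
{"name": "step_arm", "arguments": {
  "deltas": [0,0,40,0,0,0,0,40,0,0,0,0,30,0,0,4,-40,0,-0.2,0,4,-45,0,-0.3,0,5,-45,0,-0.3,0,5,-45,0,-0.3,0,5,-45,0,-0.3,0,4,-44,0,0,0,0,0,0,0,0]
}}

```text
time: 3.85
tool_pos: [517.5, -28.0, 142.5]
tcp_rot: [-3.141, -0.0, -3.062]
contact_force: [0.2, 0.0, -1.3]
grip_width: 9.7
finger_force: 30.0
```

```bash
python3 - <<'E'
from m import *
o=get_obs();print(o["tool_pos"],o["tcp_rot"],o["contact_force"])
for n in("scene","top"):
    im=capture(n)[:,:,::-1]; cv2.imwrite(f"pics/{n}2.png",im)
    b=im[165:260,330:445] if n=="top" else im[90:270,300:540]
    f=6 if n=="top" else 3
    cv2.imwrite(f"pics/{n}2c.png",cv2.resize(b,None,fx=f,fy=f,interpolation=cv2.INTER_CUBIC))
E
```

```text
[517.46869864 -28.01511719 142.49075539] [-3.14126809e+00 -2.67546498e-04 -3.06221464e+00] [ 0.24314199  0.03429253 -1.25222518]
```

View pics/top2c.png

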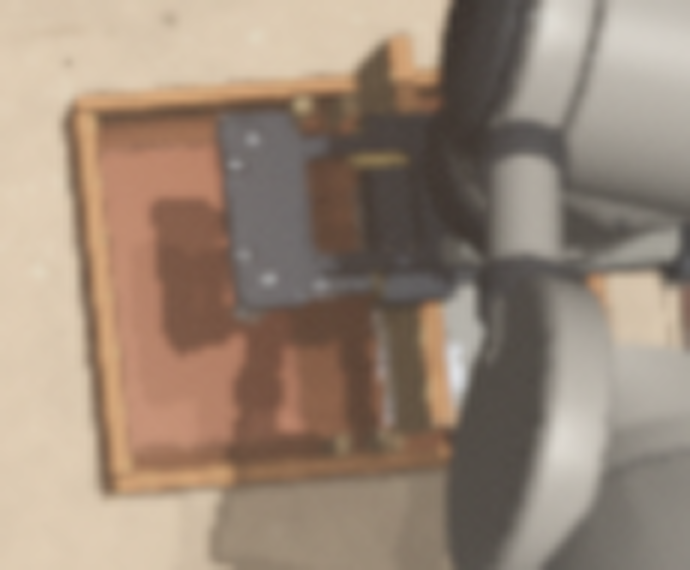

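View pics/scene2c.png

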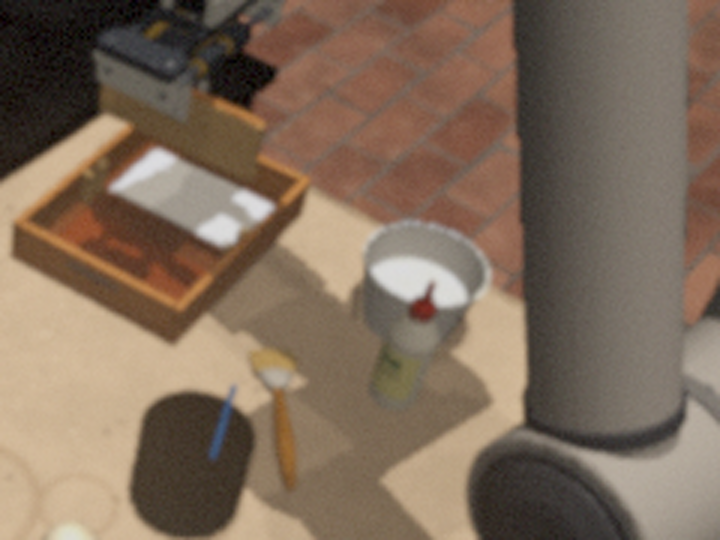

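```bash
python3 - <<'E'
from m import *
np.set_printoptions(precision=1,suppress=True)
def s2(*p): return np.array([(300+(u+.5)/3-.5,90+(v+.5)/3-.5) for u,v in p])
c=np.array([[596.8,95.3,46],[616.5,-133.3,46],[437.6,-148,46],[417.3,83,46]])
print("rim->scene2c",(proj("scene",c)-[300,90])*3)
# divider expected from tool pose
T=np.array([517.5,-28.0]);a=np.arctan2(np.sin(-3.062+np.pi),np.cos(-3.062+np.pi))
u=np.array([np.cos(a),np.sin(a)]);v=np.array([-u[1],u[0]])
for z in(109.5,172):
    X=[np.r_[T+sx*80*u+sy*5*v,z] for sx in(1,-1) for sy in(1,-1)]
    print(z,"top2c",(proj("top",X)-[330,165])*6,"scene2c",(proj("scene",X)-[300,90])*3)
# measured ends of top edge
m=plane("top",t2((401,40),(438,420)),172);print("meas top edge",m,np.degrees(np.arctan2(*(m[0]-m[1])[1::-1])), np.degrees(a))
print("rim tri c0,c3,c2",tri(t2((76,95),(108,492),(622,450)),s2((14,230),(178,308),(310,183))))
E
```

```text
rim->scene2c [[  9.5 218. ]
 [149.1 102.6]
 [307.9 178.2]
 [175.2 310.1]]
109.5 top2c [[353.5  64.4]
 [376.5  62.8]
 [393.7 435.3]
 [417.1 433.6]] scene2c [[ 95.4 108.8]
 [101.7 103.8]
 [246.1 182.4]
 [252.1 176.9]]
172 top2c [[391.2  30.7]
 [415.4  29.1]
 [434.7 423.2]
 [459.5 421.4]] scene2c [[102.3  51.4]
 [108.7  46.5]
 [259.  124.5]
 [265.1 119. ]]
meas top edge [[594.1 -19.6 172. ]
 [439.6 -29.8 172. ]] 3.7802563795754476 4.560323130941936
rim tri c0,c3,c2 [[ 598.    91.7   30.4    5.1]
 [ 416.6   83.4   50.6    1.1]
 [ 437.4 -150.4   40.2    1.4]]
```

Request:
{"name": "step_arm", "arguments": {
  "deltas": [0,0.5,-20,0.5,0,0,0,-20,0,0,0,0,-10,0,0,0,0,0,0,0,0,0,0,0,0,0,0,0,0,0,0,0,0,0,0,0,0,0,0,0,0,0,0,0,0,0,0,0,0,0]
}}

```text
time: 5.2
tool_pos: [517.4, -24.8, 92.8]
tcp_rot: [3.141, 0.0, -3.049]
contact_force: [-0.1, -0.4, -1.4]
grip_width: 9.7
finger_force: 30.0
```

```bash
python3 - <<'E'
from m import *
np.set_printoptions(precision=1,suppress=True)
o=get_obs();print(o["tool_pos"],o["tcp_rot"],o["contact_force"])
T=o["tool_pos"];a=o["tcp_rot"][2]+np.pi
ims={n:capture(n)[:,:,::-1] for n in("top","scene")}
b=cv2.resize(ims["top"][165:260,370:445],None,fx=6,fy=6,interpolation=cv2.INTER_CUBIC)
s=cv2.resize(ims["scene"][105:200,300:410],None,fx=5,fy=5,interpolation=cv2.INTER_CUBIC)[:,:350]
u=np.array([np.cos(a),np.sin(a)]);v=np.array([-u[1],u[0]])
for z in(T[2]-33,T[2]+29.5):
    X=[np.r_[T[:2]+sx*80*u+sy*5*v,z] for sx in(1,-1) for sy in(1,-1)]
    print(z,"crop px",(proj("top",X)-[370,165]+.5)*6-.5)
    print((proj("scene",X)-[300,105]+.5)*5-.5)
h=max(b.shape[0],s.shape[0]);b=cv2.copyMakeBorder(b,0,h-b.shape[0],0,0,0);s=cv2.copyMakeBorder(s,0,h-s.shape[0],0,0,0)
cv2.imwrite("pics/c3.png",np.hstack([b,s]))
E
```

```text
[517.4 -24.8  92.8] [ 3.1  0.  -3. ] [-0.1 -0.4 -1.4]
59.75953651050027 crop px [[ 79.7  91.6]
 [101.6  89.8]
 [121.8 446.7]
 [144.2 444.8]]
[[148.1 183.5]
 [158.2 175. ]
 [393.9 305.1]
 [403.5 295.7]]
122.25953651050027 crop px [[113.6  60.8]
 [136.8  59. ]
 [159.  435.7]
 [182.7 433.6]]
[[158.8  92.7]
 [169.2  84.4]
 [414.2 213.8]
 [423.9 204.5]]
```

View pics/c3.png

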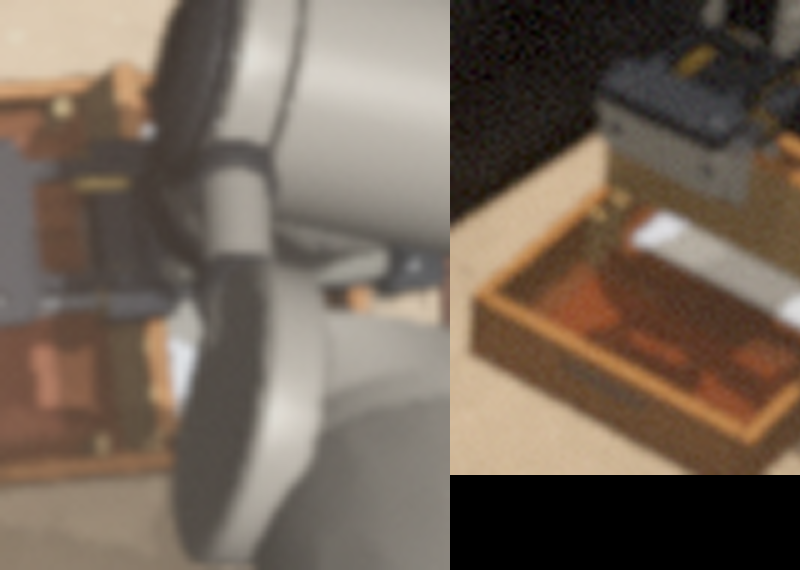

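```bash
python3 - <<'E'
from m import *
ims={n:capture(n)[:,:,::-1] for n in("top","scene")}
b=cv2.resize(ims["top"][212:248,375:411],None,fx=11,fy=11,interpolation=cv2.INTER_CUBIC)
s=cv2.resize(ims["scene"][120:156,318:354],None,fx=11,fy=11,interpolation=cv2.INTER_CUBIC)
f=lambda i:cv2.convertScaleAbs(i,alpha=1.5,beta=10)
cv2.imwrite("pics/c4.png",np.hstack([f(b),f(s)]))
E
```

```text
(no output)
```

View pics/c4.png

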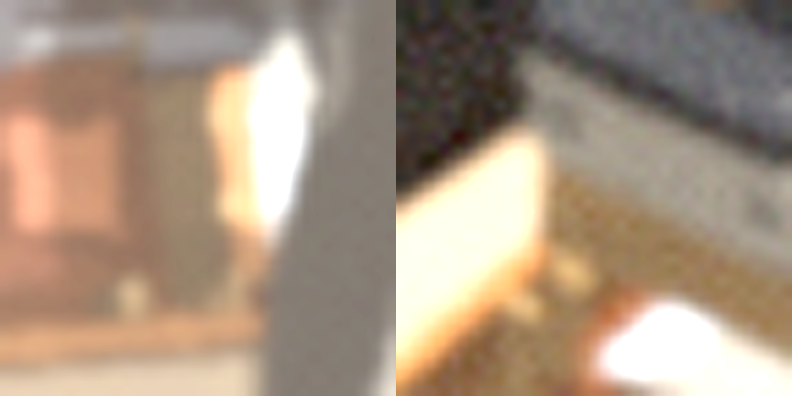

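Divider side edge at (142,80) matches the predicted edge; ribs at (130,293) bracket it as expected. Descend into the slot in stages.

Request:
{"name": "step_arm", "arguments": {
  "deltas": [0,-0.7,-8,-0.2,0,0,0,-8,0,0,0,0,-8,0,0,0,0,-5,0,0,0,0,-5,0,0,0,0,0,0,0,0,0,0,0,0,0,0,0,0,0,0,0,0,0,0,0,0,0,0,0]
}}

```text
time: 6.65
tool_pos: [517.3, -25.7, 58.7]
tcp_rot: [-3.141, -0.0, -3.053]
contact_force: [0.5, -4.0, -3.6]
grip_width: 10.0
finger_force: 30.0
```

Request:
{"name": "step_arm", "arguments": {
  "deltas": [0,-1,0,0,0,0,0,-5,0,0,0,0,-5,0,0,0,0,-4,0,0,0,0,0,0,0,0,0,0,0,0,0,0,0,0,0,0,0,0,0,0,0,0,0,0,0,0,0,0,0,0]
}}

```text
time: 7.9
tool_pos: [517.4, -26.5, 44.8]
tcp_rot: [3.142, 0.0, -3.053]
contact_force: [-0.7, -0.1, -0.7]
grip_width: 9.8
finger_force: 30.0
```

```bash
python3 -c "
from plant import *
o=get_obs();print(o['tool_pos'],o['tcp_rot'],o['contact_force'],o['moment'])"
```

```text
[517.40926848 -26.52470727  44.78716605] [ 3.14153322e+00  9.70772270e-05 -3.05283488e+00] [-0.73112381 -0.10647938 -0.68781917] [ 0.07708005 -0.0070988  -0.01213154]
```

Request:
{"name": "step_arm", "arguments": {
  "deltas": [0,0,-3,0,0,0,0,-2,0,0,0,0,-1,0,0,0,0,-0.5,0,0,0,0,0,0,0,0,0,0,0,0,0,0,0,0,0,0,0,0,0,0,0,0,0,0,0,0,0,0,0,0]
}}

```text
time: 9.15
tool_pos: [517.2, -26.5, 38.9]
tcp_rot: [3.142, -0.0, -3.053]
contact_force: [-2.8, 0.3, 7.5]
grip_width: 9.8
finger_force: 30.0
```

Request:
{"name": "step_arm", "arguments": {
  "deltas": [0,0,0.5,0,10,0,0,0,0,24,0,0,0,0,30,0,0,10,0,30,0,0,20,0,30,0,0,40,0,30,0,0,40,0,40,0,40,20,-8,50,0,50,0,-8,60,0,50,0,-8,72]
}}

```text
time: 10.4
tool_pos: [517.6, 114.7, 170.0]
tcp_rot: [3.141, 0.002, 2.806]
contact_force: [1.0, -0.5, -0.7]
grip_width: 65.6
finger_force: 0.0
```

Request:
{"name": "step_arm", "arguments": {
  "deltas": [3,50,0,-8,72,3,50,0,-8,72,3,50,0,-8,72,3,50,0,-8,72,3,40,0,-8,72,3,15,0,-8,72,0,0,0,-8,72,0,0,0,-6.4,72,0,0,0,0,72,0,0,0,0,72]
}}

```text
time: 11.65
tool_pos: [535.4, 368.4, 169.1]
tcp_rot: [3.141, -0.0, 1.724]
contact_force: [0.0, -0.1, -0.7]
grip_width: 72.3
finger_force: 0.0
```

```bash
python3 - <<'E'
from m import *
o=get_obs();print(o['tool_pos'],np.degrees(o['tcp_rot']),o['joint_positions'])
np.set_printoptions(precision=1,suppress=True)
b=capture("top")[:,:,::-1];s=capture("scene")[:,:,::-1]
cv2.imwrite("pics/top5.png",b)
b=cv2.resize(b[165:260,330:445],None,fx=3.4,fy=3.4,interpolation=cv2.INTER_CUBIC)
s=cv2.resize(s[100:210,290:420],None,fx=3,fy=3,interpolation=cv2.INTER_CUBIC)
h=max(len(b),len(s));p=lambda i:cv2.copyMakeBorder(i,0,h-len(i),0,0,0)
cv2.imwrite("pics/c5.png",np.hstack([p(b),p(s)]))
E
```

```text
[535.40869176 368.44480501 169.0746524 ] [ 1.79980055e+02 -4.36933385e-03  9.88042556e+01] [ 4.84930212e-01  6.17096107e-01  1.23082759e+00 -4.27408411e-05
  1.29331497e+00  3.31278677e-01]
```

View pics/c5.png

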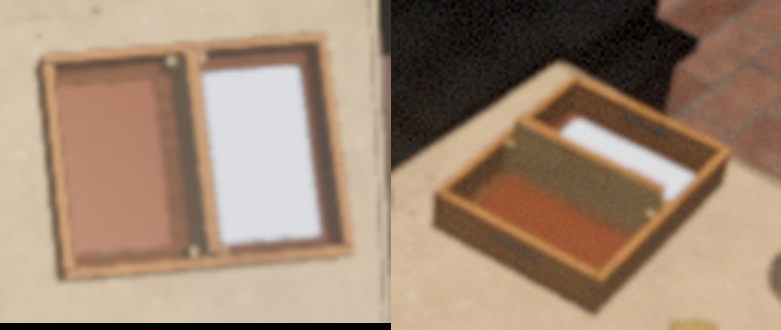

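Divider sits in the guides (top edge at (195,150) left picture, between ribs). Now the block.

Request:
{"name": "step_arm", "arguments": {
  "deltas": [0,0,-40,0,72,0,0,-40,0,72,0,0,-35,0,72,0,0,-25,0,72,0,0,-15,0,72,0,0,-9,0,72,0,0,0,0,72,0,0,0,0,40,0,0,0,0,40,0,0,0,0,40]
}}

```text
time: 13.0
tool_pos: [536.0, 368.8, 5.7]
tcp_rot: [3.14, -0.001, 1.722]
contact_force: [0.9, -0.6, 3.1]
grip_width: 54.9
finger_force: 30.0
```

Request:
{"name": "step_arm", "arguments": {
  "deltas": [0,0,30,0,40,0,0,45,0,40,0,0,40,0,40,-7,-45,0,-1,40,-7,-50,0,-1,40,-7,-50,0,-1,40,-8,-50,0,-0.8,40,-8,-50,0,0,40,-7,-50,0,0,40,-7,-41.5,0,0,40]
}}

```text
time: 14.25
tool_pos: [484.0, 30.2, 120.0]
tcp_rot: [3.141, 0.0, 1.656]
contact_force: [1.0, 0.1, -0.1]
grip_width: 54.4
finger_force: 30.0
```

Request:
{"name": "step_arm", "arguments": {
  "deltas": [0,0,0,0,40,0,0,-20,0,40,0,0,-20,0,40,0,0,-20,0,40,0,0,0,0,40,0,0,0,0,40,0,0,0,0,40,0,0,0,0,40,0,0,0,0,40,0,0,0,0,40]
}}

```text
time: 15.5
tool_pos: [484.4, 32.0, 59.9]
tcp_rot: [3.141, 0.0, 1.656]
contact_force: [-1.1, 0.1, 0.3]
grip_width: 54.9
finger_force: 30.0
```

Request:
{"name": "step_arm", "arguments": {
  "deltas": [0,0,-15,0,40,0,0,-12,0,40,0,0,-8,0,40,0,0,-5,0,40,0,0,-3,0,40,0,0,-2,0,40,0,0,-1.5,0,40,0,0,0,0,40,0,0,0,0,40,0,0,0,0,40]
}}

```text
time: 16.75
tool_pos: [484.5, 32.0, 13.7]
tcp_rot: [3.141, 0.0, 1.656]
contact_force: [-0.8, -0.7, 5.6]
grip_width: 55.0
finger_force: 30.0
```

Request:
{"name": "step_arm", "arguments": {
  "deltas": [0,0,0,0,58,0,0,0,0,63,0,0,0,0,63,0,0,8,0,63,0,0,20,0,63,0,0,40,0,63,0,0,50,0,63,-1,30,0,-2,60,-1,50,0,-2,60,-1,55,0,-2,60]
}}

```text
time: 18.0
tool_pos: [481.6, 168.0, 132.1]
tcp_rot: [3.14, -0.0, 1.549]
contact_force: [0.7, 0.7, -0.2]
grip_width: 59.9
finger_force: 0.0
```

Request:
{"name": "step_arm", "arguments": {
  "deltas": [-1,55,0,-2,60,-1,55,0,-2,60,-1,55,0,-2,60,-1,55,0,-1.4,60,-1,45,0,0,60,-1.5,18.7,0,0,60,0,0,0,0,60,0,0,0,0,60,0,0,0,0,60,0,0,0,0,60]
}}

```text
time: 19.25
tool_pos: [475.3, 449.9, 131.5]
tcp_rot: [3.141, -0.0, 1.421]
contact_force: [-0.1, 0.1, 0.1]
grip_width: 60.0
finger_force: 0.0
```

```bash
python3 - <<'E'
from m import *
np.set_printoptions(precision=1,suppress=True)
b=capture("top")[:,:,::-1]; s=capture("scene")[:,:,::-1];cv2.imwrite("pics/top6.png",b);cv2.imwrite("pics/scene6.png",s)
cv2.imwrite("pics/c6.png",cv2.resize(b[165:260,330:445],None,fx=6,fy=6,interpolation=cv2.INTER_CUBIC))
E
```

```text
(no output)
```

View pics/c6.png

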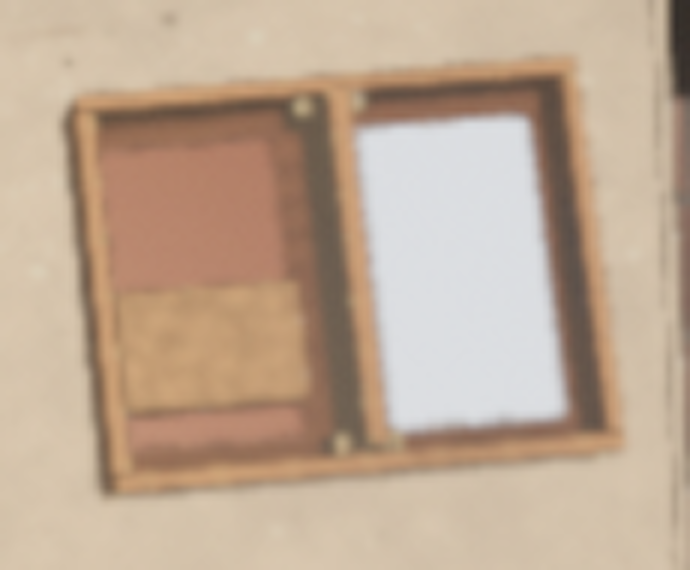

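Request:
{"name": "step_arm", "arguments": {
  "deltas": [0,0.5,-40,0,60,0,0,-40,0,60,0,0,-25,0,60,0,0,-15,0,60,0,0,-7,0,60,0,0,0,0,60,0,0,0,0,10,0,0,0,0,10,0,0,0,0,10,0,0,0,0,10]
}}

```text
time: 20.6
tool_pos: [475.1, 451.3, 4.5]
tcp_rot: [3.141, -0.0, 1.422]
contact_force: [0.4, -0.3, 1.8]
grip_width: 27.9
finger_force: 30.0
```

Request:
{"name": "step_arm", "arguments": {
  "deltas": [0,0,30,0,10,0,0,45,0,10,0,0,40,0,10,8,-40,0,2,10,10,-50,0,2,10,10,-55,0,2,10,10,-55,0,2,10,10,-55,0,2,10,10,-55,0,2,10,10,-55,0,1.4,10]
}}

```text
time: 21.85
tool_pos: [542.9, 84.4, 119.3]
tcp_rot: [3.141, 0.0, 1.657]
contact_force: [0.4, -0.3, -0.3]
grip_width: 27.7
finger_force: 30.0
```

Request:
{"name": "step_arm", "arguments": {
  "deltas": [10,-48.3,0,0,10,0,0,0,0,10,0,0,-20,0,10,0,0,-20,0,10,0,0,-20,0,10,0,0,0,0,10,0,0,0,0,10,0,0,0,0,10,0,0,0,0,10,0,0,0,0,10]
}}

```text
time: 23.1
tool_pos: [553.1, 37.9, 59.6]
tcp_rot: [3.141, 0.0, 1.656]
contact_force: [1.0, 0.2, -1.2]
grip_width: 27.9
finger_force: 30.0
```

Placed TCP height should be about 12.5.

Request:
{"name": "step_arm", "arguments": {
  "deltas": [0,0,-15,0,10,0,0,-12,0,10,0,0,-8,0,10,0,0,-5,0,10,0,0,-3,0,10,0,0,-2.5,0,10,0,0,-1.5,0,10,0,0,0,0,10,0,0,0,0,10,0,0,0,0,10]
}}

```text
time: 24.35
tool_pos: [553.1, 37.9, 12.6]
tcp_rot: [3.141, 0.0, 1.656]
contact_force: [-0.9, 0.2, 3.0]
grip_width: 28.0
finger_force: 30.0
```

Request:
{"name": "step_arm", "arguments": {
  "deltas": [0,0,0,0,31,0,0,0,0,35.5,0,0,0,0,35.5,0,0,8,0,35.5,0,0,20,0,35.5,0,0,40,0,40,0,0,50,0,60,-15,30,0,0,62,-20,45,0,0,62,-20,50,0,0,62]
}}

```text
time: 25.6
tool_pos: [497.5, 163.7, 131.1]
tcp_rot: [3.14, -0.0, 1.655]
contact_force: [0.3, 0.0, -0.5]
grip_width: 61.6
finger_force: 0.0
```

Request:
{"name": "step_arm", "arguments": {
  "deltas": [-20,50,0,0,62,-20,50,0,0,62,-20,50,0,0,62,-20.4,54,0,0,62,0,0,0,0,62,0,0,-20,0,62,0,0,-25,0,62,0,0,-10,0,62,0,0,0,0,62,0,0,0,0,62]
}}

```text
time: 26.85
tool_pos: [418.2, 366.9, 76.2]
tcp_rot: [3.14, -0.001, 1.656]
contact_force: [0.2, -0.9, 0.0]
grip_width: 61.9
finger_force: 0.0
```

Request:
{"name": "step_arm", "arguments": {
  "deltas": [0,0,-30,0,62,0,0,-20,0,62,0,0,-12,0,62,0,0,-6,0,62,0,0,0,0,62,0,0,0,0,20,0,0,0,0,20,0,0,0,0,20,0,0,0,0,20,0,0,0,0,20]
}}

```text
time: 28.1
tool_pos: [417.6, 367.0, 7.5]
tcp_rot: [3.141, -0.0, 1.656]
contact_force: [-1.2, 0.3, 2.7]
grip_width: 35.0
finger_force: 30.0
```

Request:
{"name": "step_arm", "arguments": {
  "deltas": [0,0,30,0,20,0,0,45,0,20,0,0,45,0,20,4,-40,0,0,20,7,-50,0,0,20,8,-52,0,0,20,8,-52,0,0,20,8,-52,0,0,20,8,-52,0,0,20,8,-52,0,0,20]
}}

```text
time: 29.35
tool_pos: [468.5, 15.2, 127.2]
tcp_rot: [3.141, 0.0, 1.656]
contact_force: [-0.2, 0.3, -0.5]
grip_width: 35.0
finger_force: 30.0
```

Request:
{"name": "step_arm", "arguments": {
  "deltas": [8,-50,0,0,20,6,-37,0,0,20,3.7,-20,0,0,20,0,0,0,0,20,0,0,-20,0,20,0,0,-30,0,20,0,0,-17,0,20,0,0,0,0,20,0,0,0,0,20,0,0,0,0,20]
}}

```text
time: 30.6
tool_pos: [486.7, -89.9, 61.1]
tcp_rot: [3.14, 0.001, 1.657]
contact_force: [-0.3, 0.3, -0.1]
grip_width: 34.6
finger_force: 30.0
```

Target TCP ≈ 15.5.

Request:
{"name": "step_arm", "arguments": {
  "deltas": [0,0,-15,0,20,0,0,-12,0,20,0,0,-8,0,20,0,0,-5,0,20,0,0,-3,0,20,0,0,-2,0,20,0,0,-1,0,20,0,0,0,0,20,0,0,0,0,20,0,0,0,0,20]
}}

```text
time: 31.85
tool_pos: [486.3, -90.2, 15.5]
tcp_rot: [3.141, 0.0, 1.656]
contact_force: [-4.7, 0.6, 12.2]
grip_width: 34.9
finger_force: 30.0
```

Request:
{"name": "step_arm", "arguments": {
  "deltas": [0,0,1,0,39,0,0,0,0,44,0,0,0,0,46,0,0,8,0,46,0,0,20,0,46,0,0,40,0,50,0,0,50,0,60,12,40,0,9,62,15,45,0,9,62,15,45,0,9,62]
}}

```text
time: 33.1
tool_pos: [528.6, 41.1, 134.0]
tcp_rot: [3.141, 0.001, 2.132]
contact_force: [0.8, -0.1, -0.0]
grip_width: 61.8
finger_force: 0.0
```

Request:
{"name": "step_arm", "arguments": {
  "deltas": [15,45,0,9,62,15,45,0,9,62,15,45,0,9,62,15,45,0,9,62,15,45,0,9,62,15,40,0,9,62,14,8.3,0,9,62,0,0,0,0,62,0,0,0,0,62,0,0,0,0,62]
}}

```text
time: 34.35
tool_pos: [631.9, 312.4, 133.6]
tcp_rot: [3.142, -0.0, -3.059]
contact_force: [-0.4, 0.0, 0.3]
grip_width: 62.1
finger_force: 0.0
```

```bash
python3 - <<'E'
from m import *
b=capture("top")[:,:,::-1]; s=capture("scene")[:,:,::-1]
b=cv2.resize(b[165:260,330:445],None,fx=3.4,fy=3.4,interpolation=cv2.INTER_CUBIC)
s=cv2.resize(s[100:210,190:320],None,fx=3,fy=3,interpolation=cv2.INTER_CUBIC)
h=max(len(b),len(s));p=lambda i:cv2.copyMakeBorder(i,0,h-len(i),0,0,0)
cv2.imwrite("pics/c7.png",np.hstack([p(b),p(s)]))
E
```

```text
(no output)
```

View pics/c7.png

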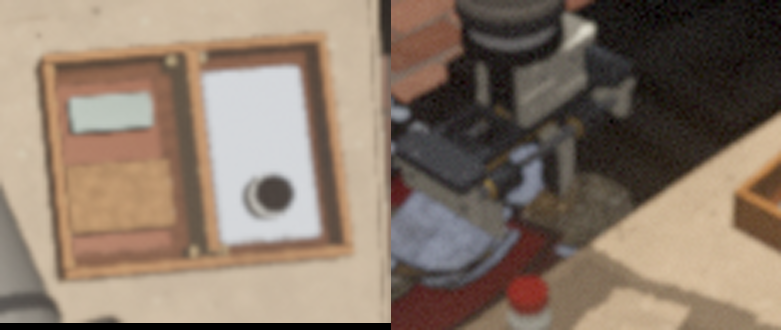

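Block, stone and pot are well placed (pot at (270,195), left). Descend on the jar to TCP z≈14.

Request:
{"name": "step_arm", "arguments": {
  "deltas": [0.5,0.5,-35,0,62,0,0,-35,0,62,0,0,-25,0,62,0,0,-15,0,62,0,0,-10,0,62,0,0,0,0,62,0,0,0,0,20,0,0,0,0,20,0,0,0,0,20,0,0,0,0,20]
}}

```text
time: 35.7
tool_pos: [633.0, 313.8, 13.8]
tcp_rot: [3.141, 0.001, -3.056]
contact_force: [0.8, -0.3, 1.8]
grip_width: 34.7
finger_force: 28.1
```

Request:
{"name": "step_arm", "arguments": {
  "deltas": [0,0,0,0,20,0,0,0,0,20,0,0,5,0,20,0,0,10,0,20,0,0,20,0,20,0,0,30,0,20,0,0,30,0,20,0,0,25,0,20,-10,0,0,0,20,-10,0,0,0,20]
}}

```text
time: 36.95
tool_pos: [611.3, 313.5, 132.6]
tcp_rot: [-3.141, -0.001, -3.056]
contact_force: [-0.1, -0.8, -2.2]
grip_width: 34.9
finger_force: 27.9
```

```bash
python3 - <<'E'
from m import *
b=capture("top")[:,:,::-1]; s=capture("scene")[:,:,::-1]
b=cv2.resize(b[130:200,230:300],None,fx=5,fy=5,interpolation=cv2.INTER_CUBIC)
s=cv2.resize(s[130:230,190:290],None,fx=4,fy=4,interpolation=cv2.INTER_CUBIC)
h=max(len(b),len(s));p=lambda i:cv2.copyMakeBorder(i,0,h-len(i),0,0,0)
cv2.imwrite("pics/c8.png",np.hstack([p(b),p(s)]))
E
```

```text
(no output)
```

View pics/c8.png

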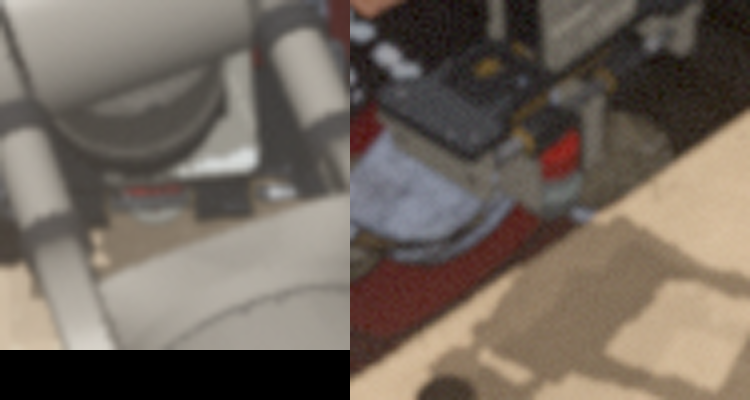

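Jar is held upright (red cap at (560,155) right half, body below). Carry on.

Request:
{"name": "step_arm", "arguments": {
  "deltas": [-6,-40,0,0,20,-6,-45,0,0,20,-6,-48,0,0,20,-6,-48,0,0,20,-6,-48,0,0,20,-6,-48,0,0,20,-6,-45,0,0,20,-6,-40,0,0,20,-6,-36,0,0,20,0,0,0,0,20]
}}

```text
time: 38.3
tool_pos: [557.9, -86.5, 132.4]
tcp_rot: [3.141, -0.001, -3.06]
contact_force: [-0.1, 0.3, -1.3]
grip_width: 34.6
finger_force: 27.9
```

Request:
{"name": "step_arm", "arguments": {
  "deltas": [0,0,0,0,20,0,0,-20,0,20,0,0,-25,0,20,0,0,-25,0,20,0,0,0,0,20,0,0,0,0,20,0,0,0,0,20,0,0,0,0,20,0,0,0,0,20,0,0,0,0,20]
}}

```text
time: 39.55
tool_pos: [558.7, -84.4, 63.4]
tcp_rot: [3.142, 0.0, -3.056]
contact_force: [-0.3, 0.3, -0.9]
grip_width: 34.7
finger_force: 27.9
```

Request:
{"name": "step_arm", "arguments": {
  "deltas": [0,0,-15,0,20,0,0,-10,0,20,0,0,-7,0,20,0,0,-5,0,20,0,0,-3,0,20,0,0,-1.5,0,20,0,0,-0.5,0,20,0,0,0,0,20,0,0,0,0,20,0,0,0,0,20]
}}

```text
time: 40.8
tool_pos: [558.8, -84.3, 21.7]
tcp_rot: [-3.142, 0.0, -3.056]
contact_force: [-2.2, 0.9, 5.8]
grip_width: 35.3
finger_force: 28.3
```

Seated. Release (45 mm opening), rise, swing away.

Request:
{"name": "step_arm", "arguments": {
  "deltas": [0,0,0,0,38,0,0,0,0,43,0,0,0,0,46,0,0,5,0,46,0,0,15,0,46,0,0,35,0,46,0,0,45,0,46,0,0,45,0,46,0,0,0,0,46,0,0,0,0,46]
}}

```text
time: 42.05
tool_pos: [558.4, -84.2, 166.5]
tcp_rot: [3.142, 0.0, -3.056]
contact_force: [-1.1, -0.5, -0.9]
grip_width: 45.5
finger_force: 0.0
```

Request:
{"name": "step_arm", "arguments": {
  "deltas": [-10,40,0,0,46,-10,50,0,0,46,-10,50,0,0,46,-10,50,0,0,46,-10,50,0,0,46,-10,50,0,0,46,-10,40,0,0,46,0,20,0,0,46,0,0,0,0,46,0,0,0,0,46]
}}

```text
time: 43.3
tool_pos: [488.9, 264.5, 165.7]
tcp_rot: [-3.141, -0.001, -3.057]
contact_force: [0.4, 0.6, -0.3]
grip_width: 45.8
finger_force: 0.0
```

```bash
python3 - <<'E'
from m import *
b=capture("top")[:,:,::-1]; s=capture("scene")[:,:,::-1]
b=cv2.resize(b[165:260,330:445],None,fx=3.4,fy=3.4,interpolation=cv2.INTER_CUBIC)
s=cv2.resize(s[100:210,290:420],None,fx=3,fy=3,interpolation=cv2.INTER_CUBIC)
h=max(len(b),len(s));p=lambda i:cv2.copyMakeBorder(i,0,h-len(i),0,0,0)
cv2.imwrite("pics/c9.png",np.hstack([p(b),p(s)]))
E
```

```text
(no output)
```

View pics/c9.png

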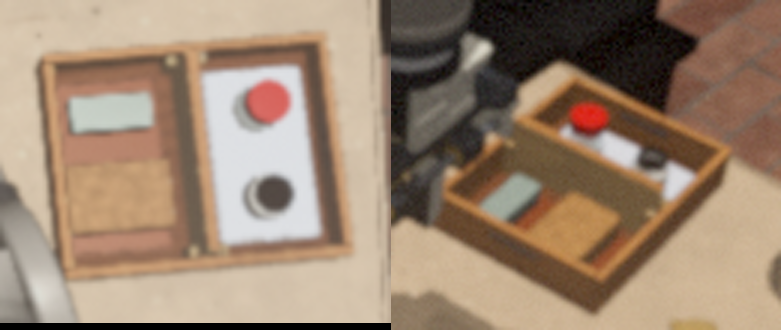

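The jar (268,102) and pot (270,195) stand upright on the white paper. The stone (112,112) and block (120,195) lie flat on the brown sheets, and the divider is in its guides. The job is ready to hand in.

```bash
python3 -c "
from plant import *
print(close_job())"
```

```text
the job is handed in; nothing more can be done
None
```

The job is handed in: the divider is home in the guides, the block and stone lie flat on the brown sheets, and the pot and jar stand upright on the white paper; the last pictures agree, but `close_job()` gave no verdict.

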